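# Feed the engraving sled along the fence into its pocket

### The arm

A 6-joint arm with a two-finger parallel gripper is mounted at the origin on the work surface. World frame = base frame: x ahead of the robot, y to its left, z up, the work surface at z = 0. Lengths are in m, angles in rad, forces in N, time in s.
With the tool pointing down it reaches from about 0.225 to 0.875 m from the base axis. Payload 3.4 kg.
Tool frame: the origin (TCP) lies at the very end of the fingers, on their centre line; the grasp point (between the pads) lies 19 mm behind it (manip.grasp_offset is the distance from the TCP to the grasp point, in m); x points along the fingers, y is the direction in which the jaws open and shut, and the axes are right-handed (so a half turn about x gives the same grasp; the last joint's range is limited). The gripper opens to 85 mm and grips with 20 to 120 N. Pads are 22 mm wide; open, the fingers measure 114 mm over their backs; the gripper's body (76 mm by 85 mm) begins 54 mm behind the grasp point. The pads swing forward as they close: fully open they stand 13 mm farther back than shut.
Start: joints at [1.011, 0.276, 1.505, -0, 1.361, -0.121], TCP at [0.244, 0.521, 0.231] pointing down, gripper open.
Joint ranges: [-2.89, 2.89], [-0.75, 2.08], [0.22, 2.7], [-1.18, 4.32], [0.11, 2.71], [-2.7, 2.7]. Speed limits (rad/s): [2.57, 2.57, 3.14, 3.14, 3.14, 3.14].

### API

Orientations are given as a unit quaternion [w, x, y, z].
In Python, from rig import manip gives the robot as it stands.
- The arm moves only by the tool step_arm, never from a script. Its argument "increments" is a list of rows, each an object with "grip": the opening, from 0 (shut) to 1 (fully open); "delta_pos": the shift along the world's x, y, z in m, a list of three; "twist": the turn about the world's z in degrees. A call has 1 to 10 rows; each row shifts and turns the commanded pose from where the row before left it; what a row does not reach is not made up. A row lasts 1/12 s, in which the tool goes at most 41.7 mm and 7.16 degrees, less where a joint would pass 70% of its speed; a pose out of reach is approached as far as the arm can. A call with a gripper value outside its range is refused whole. The fingers move at their own pace and stop on an object; "force" is the grip in N (left out, the last holds). Time passes only in rows, so rows that do not move let the fingers close. It gives the time, the measured TCP pose, the force and the opening at its end, in the units of the state.
- manip.get_state(): the state, without advancing time (a new reading comes with each control period).
- manip.get_image(name): name is "scene" or "top" or "wrist"; returns a dict with "img" (420x560x3 uint8, red, green, blue), "fx", "fy", "cx", "cy" (pixels), "rvec" (rotation vector, rad) and "tvec" (3), from world to camera coordinates, as OpenCV has them; the wrist camera has in their place "mount" (4x4, takes a point from camera to tool coordinates, whose origin is the TCP and whose axes are the tool frame's). Camera axes: x right, y down, z forward; pixel columns grow to the right and rows downward; lengths in m; the calibration is good to about 2 mm. The wrist camera is an equidistant fisheye: a pixel r from the principal point sees the ray r / f radians off the axis. A picture is of the moment at which its call begins: read the wrist's pose just before it. There is no depth.
- manip.sign_off(): hands the job in, once; it reports no verdict.
The state is a dict: "clock": time; "qpos": joint angles; "qd": joint speeds; "effort": joint torques, N m; "position": TCP position; "ee_rot": TCP orientation; "contact_force": force on the tool from outside, world axes, zero at the start; "moment": the same for the moment, N m; "width": finger opening in m.
Only numpy, scipy, OpenCV 4.12 (cv2) and the standard library are available. Lean on these libraries where they do the work, as an engineer would, in place of code of your own. Each camera call takes 0.05 s, during which the arm holds its last target. There are 200 camera calls.

### The job

Take the push stick from its tray and use it to press the sled flush against the fence near where it stands, then feed the sled along the fence with the stick, keeping it against the fence all the way, until it drops and lies flat in the shallow pocket in front of the engraver. Then put the push stick back in its tray, standing on its base as it was. Do not touch the sled with the gripper or arm, do not lift it off the board, and leave everything else where it is.

Things in the scene. Friction and masses are not known exactly. Their poses are not given: they have to be found in the camera images.
- feed_board: Fixed feed board of a desktop engraver, 380 mm long (x -190 to 190), 170 mm wide (y -100 to 70). Origin on the table, at its underside. +x: feed direction, towards the engraver's gantry; +y: towards the fence; z up. The lane is its flat grey surface at z = 18 mm, x -190 to 60, y -100 to 40 mm.
- fence (a point): Middle of the fence's guiding face at its top edge (x = 0, y = 40, z = 38 mm of the board), axes as the board's. The fence is an aluminium bar along the board's whole +y side, standing 20 mm above the lane.
- pocket (a point): Centre of the pocket's floor (x = 103, y = 10, z = 12 mm of the board), axes as the board's. The pocket at the lane's end is 86 x 60 mm and 6 mm deep (x 60 to 146, y -20 to 40), bounded by the lane's edge, the fence, the end stop and, at y below -20, a ledge level with the lane. The sled lies in it with 6 mm spare along x, 4 mm along y.
- end_stop (a point): Middle of the end stop's face at its top edge (x = 146, y = -30, z = 38 mm of the board), axes as the board's. The stop closes the pocket's far end. Above and beside it stands the gantry: uprights 250 mm tall from x = 147 mm on; its overhang reaches back to x = 130 mm at z = 175 mm and higher.
- sled_centre (a point): Centre (half-way up) of the sled, a loose pale wooden slab 80 (its x) x 56 (y) x 18 mm, 0.15 to 0.3 kg, a thin metal blank screwed on top (to 21 mm over its underside). It starts on the lane, off the fence and turned up to 16 degrees from the board's x. In board axes its centre is at y = 12 mm when flush to the fence; z = 27 mm on the lane, 21 mm in the pocket.
- stick_grip (a point): Middle of the grip fin of the loose wooden push stick: a bar 180 (its x) x 24 (y) x 20 mm with flat ends; on its middle a fin 56 mm long, 24 mm thick, from 20 to 76 mm above the underside. This point is 56 mm above the underside, 90 mm from either end; axes the stick's, z up. 0.12 kg. It stands on its base on the tray's floor. A firm grip on the fin holds it rigidly.
- tray: Fixed shallow white tray of the push stick, 220 mm (its x) by 60 mm (y), 14 mm tall, walls and floor 5 mm thick. Origin at the centre of its underside; z up.
- mug: Bystander: white mug, 80 mm across, 90 mm tall; origin under its centre.
- jar: Bystander: lidded glass jar, 64 mm across, 80 mm tall; origin under its centre.
- pencil_pot: Bystander: dark steel pot with pencils, 72 mm across, 95 mm tall (160 mm with pencils); origin under its centre.
- tape_roll: Bystander: cardboard tape roll lying flat, 90 mm across, 25 mm tall; origin under its centre.
- offcut: Bystander: wooden offcut 75 x 45 x 30 mm; origin under its centre.
- blank_box: Bystander: small cardboard box 60 x 45 x 28 mm; origin under its centre.
- screwdriver: Bystander: screwdriver lying on the table.
Not all that is in view belongs to the job. Of the things shaped like the part that bears stick_grip, the wooden one is meant.

How it is judged:
By the outcome, as a careful person would: the job done as asked, in the order asked, and still so for the second after the job is handed in, with the robot touching nothing.
It also fails if it takes over 64 s, if anything falls off the work surface, if the arm or the gripper's body presses on something with over 40 N, if the wrist force passes 120 N, or if a joint passes its speed limit or range.

## Working session

There is one attempt and no reset: what is moved stays moved. The work goes in short steps, Python scripts to look and compute and a tool call to move; the robot and the scene stay as the last step left them, time stands still between calls to the robot, and variables do not carry over. Pictures are saved under pics/ and viewed, about 8 in all and at most 12, crops included, and the job is handed in when it is done.

Besides the shell and the picture viewer there is one more tool, called after ">>>" in YAML: its name, and indented under it one key for each argument. step_arm: Moves the arm, as the interface text tells. Its arguments: {"type":"object","properties":{"increments":{"type":"array"},"force":{"type":"number"}},"required":["increments"]}

```bash
mkdir -p pics; ls; cat > h.py <<'E'
import numpy as np, cv2
from rig import manip
def shot(n,f):
    d=manip.get_image(n); cv2.imwrite('pics/'+f+'.png',d['img'][:,:,::-1]); np.save('pics/'+f+'.npy',d,allow_pickle=True); return d
def load(f): return np.load('pics/'+f+'.npy',allow_pickle=True).item()
def cast(d,uv,z):
    R,_=cv2.Rodrigues(np.array(d['rvec'],float)); t=np.array(d['tvec'],float).ravel()
    c=-R.T@t; uv=np.atleast_2d(uv).astype(float)
    r=np.c_[(uv[:,0]-d['cx'])/d['fx'],(uv[:,1]-d['cy'])/d['fy'],np.ones(len(uv))]@R
    return c+r*((z-c[2])/r[:,2])[:,None]
def proj(d,P):
    R,_=cv2.Rodrigues(np.array(d['rvec'],float)); q=np.atleast_2d(P)@R.T+np.array(d['tvec']).ravel()
    return np.c_[q[:,0]/q[:,2]*d['fx']+d['cx'],q[:,1]/q[:,2]*d['fy']+d['cy']]
E
python3 - <<'E'
from h import *
a=shot('scene','s0');b=shot('top','t0')
for d in(a,b):
    R,_=cv2.Rodrigues(np.array(d['rvec'],float));print(-R.T@np.array(d['tvec']).ravel(),d['fx'])
print(manip.get_state())
E
```

```text
pics
[ 1.01399686 -0.94708905  1.3690575 ] 495.33304095786247
[ 0.3895327  -0.02050539  1.31604044] 381.74654227891
{'clock': 0.1, 'qpos': array([ 1.01099099e+00,  2.76533337e-01,  1.50598374e+00,  4.83432143e-07,
        1.36071861e+00, -1.21029833e-01]), 'qd': array([-7.45626570e-05, -5.12874043e-04, -3.37746985e-03, -1.09131747e-04,
       -5.56360427e-04, -4.99426247e-04]), 'effort': array([ 1.15086619e-03, -4.17703056e+01, -2.46406245e+01, -1.92524853e-04,
        5.76245890e-03,  4.79124111e-06]), 'position': array([0.24404937, 0.5201251 , 0.2305344 ]), 'ee_rot': array([ 0.6899637 ,  0.1533416 ,  0.69035192, -0.15443662]), 'contact_force': array([-0.89794603, -0.78660496,  0.2115852 ]), 'moment': array([-0.02372271,  0.02749905,  0.02465735]), 'width': 0.08532717638240433}
```

View pics/t0.png

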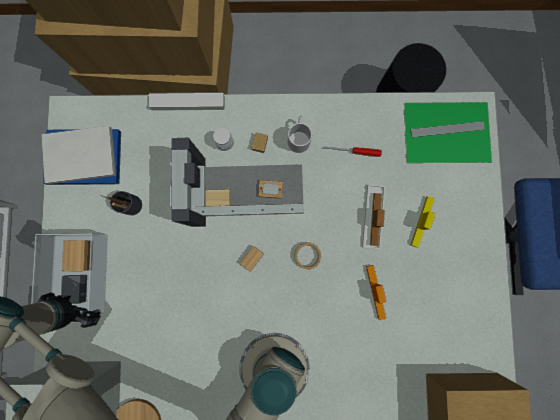

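View pics/s0.png

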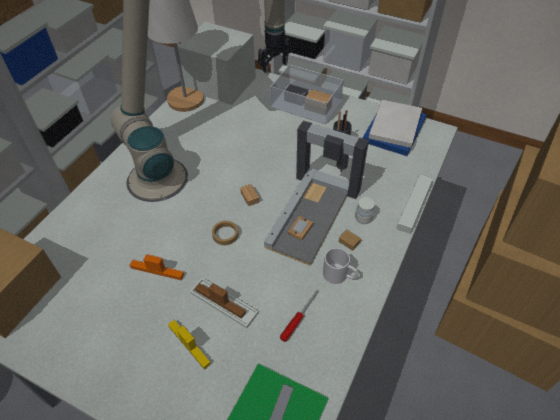

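The top view shows the board at (165–303, 137–225), with its fence on the lower side (towards the robot) and the feed direction to the left (+Y). The sled is at (270,188) and the pocket at (218,198). The wooden stick is in the white tray at (375,217), with orange and yellow decoys beside it. The scene view agrees. I'll measure in enlarged crops.

```bash
python3 - <<'E'
from h import *
im=cv2.imread('pics/t0.png')
a=cv2.resize(im[130:235,165:310],None,fx=5,fy=5,interpolation=cv2.INTER_CUBIC)
b=cv2.resize(im[180:255,355:395],None,fx=5,fy=5,interpolation=cv2.INTER_CUBIC)
o=np.zeros((600,800,3),np.uint8)
o[:525,:725-145]=a[:, 145:] ; o[:375,590:790]=b
cv2.imwrite('pics/c0.png',o)
d=load('t0');im=cv2.cvtColor(im,cv2.COLOR_BGR2HSV)
for p in [(258,183),(262,186),(218,192),(290,175),(375,205),(377,217),(380,190)]: print(p,im[p[1],p[0]])
m=((im[:,:,1]>60)&(im[:,:,0]<25)).astype(np.uint8)
n,l,s,c=cv2.connectedComponentsWithStats(m)
for i in range(1,n):
    if 40<s[i][4]<3000 and 100<c[i][1]<330 and c[i][0]>130:
        pts=np.argwhere(l==i)[:,::-1].astype(np.float32); r=cv2.minAreaRect(pts); print(s[i],c[i].round(1),r, cast(d,[r[0]],0.03).round(4))
E
```

```text
(258, 183) [70 11 70]
(262, 186) [ 17 116 156]
(218, 192) [ 21  96 160]
(290, 175) [75 10 98]
(375, 205) [ 16 163 108]
(377, 217) [ 14 161  92]
(380, 190) [ 70   5 168]
[252 133  16  19 232] [259.3 141.9] ((259.29412841796875, 141.82354736328125), (13.096923828125, 17.46256446838379), 14.03624439239502) [[0.7597 0.0429 0.03  ]]
[352 147  30  10 200] [366.9 151.3] ((366.6188049316406, 151.31187438964844), (29.154592514038086, 7.064764022827148), 5.710593223571777) [[ 0.7224 -0.3266  0.03  ]]
[258 180  25  18 244] [270.1 188.9] ((270.04278564453125, 188.81520080566406), (23.76612663269043, 16.717382431030273), 3.5763344764709473) [[0.5953 0.0072 0.03  ]]
[205 189  26  17 404] [217.2 197.5] ((217.5, 197.0), (25.0, 16.0), 0.0) [[0.569  0.1859 0.03  ]]
[370 193  15  53 469] [376.4 219. ] ((377.5591735839844, 219.14202880859375), (11.730754852294922, 52.3583869934082), 3.945185899734497) [[ 0.4878 -0.3553  0.03  ]]
[295 243  26  26 191] [307.7 255.6] ((307.5, 255.5), (25.0, 25.0), 90.0) [[ 0.3684 -0.1162  0.03  ]]
[240 246  24  25 300] [251.4 258.3] ((251.38075256347656, 258.296142578125), (13.243576049804688, 22.45268440246582), 37.87498474121094) [[0.3612 0.0714 0.03  ]]
[366 265  21  55 533] [376.7 292.3] ((377.7245788574219, 291.8294677734375), (55.77107620239258, 12.139084815979004), 76.75948333740234) [[ 0.2464 -0.3466  0.03  ]]
```

View pics/c0.png

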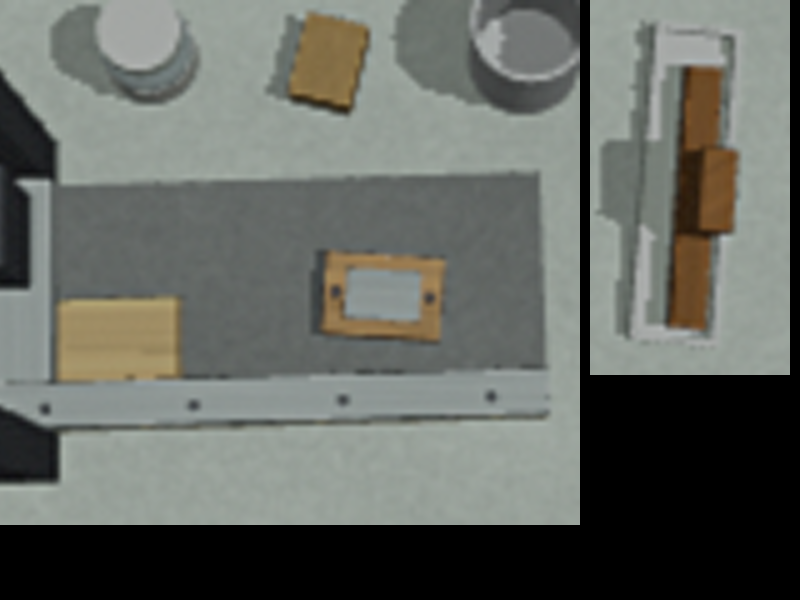

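The crop shows the fence's guiding edge from about (40,380) to (548,370), the lane's tail edge from (540,172) to (546,368), and the pocket floor at (57–180, 297–380). The sled's corners are near (325,252), (445,262), (440,341) and (322,331). For the stick, the bar ends are at (703,67) and (688,328) and the fin's top is centred near (717,190).

```bash
python3 - <<'E'
from h import *
from scipy.spatial.transform import Rotation as Ro
d=load('t0')
A=lambda p:np.array(p)/5.+[194,130]-.4
B=lambda p:(np.array(p)-[590,0])/5.+[355,180]-.4
f=cast(d,A([[40,380],[548,370]]),.038);print('fence',f)
ex=f[0]-f[1];L=np.linalg.norm(ex);ex/=L;print(L,'yaw',np.degrees(np.arctan2(ex[1],ex[0])))
ey=np.array([-ex[1],ex[0],0])
e=cast(d,A([[540,172],[546,368]]),[.018,.018]);print('tail',e)
pk=cast(d,A([[180,297],[57,297]]),.018);print('pocket lip',pk)
s=cast(d,A([[326,253],[445,262],[440,341],[322,331]]),.036);print('sled',s,s.mean(0),np.linalg.norm(np.diff(s,axis=0),axis=1))
# board origin: fence y=40, tail x=-190
O=e[0]*0; 
tx=np.mean(e@ex); fy=np.mean(f@ey)
for n,v in(('tail',(e@ex)-tx-.190),('pocketlip',pk@ex-tx-.190),('lipy',pk@ey-fy+.040),('sx',s@ex-tx-.19),('sy',s@ey-fy+.04),('taily',e@ey-fy+.04)): print(n,v.round(4))
O=(tx+.19)*ex+(fy-.04)*ey;print('O',O)
b=cast(d,B([[703,67],[688,328]]),.025);print('bar',b,b.mean(0),np.linalg.norm(b[0]-b[1]),np.degrees(np.arctan2(*(b[0]-b[1])[[1,0]])))
print('fin',cast(d,B([[717,191]]),.081))
t=cast(d,B([[655,25],[740,33],[716,342],[632,338]]),.014);print('tray',t,t.mean(0),np.degrees(np.arctan2(*(t[1]-t[2])[[1,0]])))
st=manip.get_state();print(Ro.from_quat(np.roll(st['ee_rot'],-1)).as_matrix())
E
```

```text
fence [[ 0.53922658  0.23798302  0.038     ]
 [ 0.54238208 -0.10438536  0.038     ]]
0.3423829149168557 yaw 90.5280623834851
tail [[ 0.68295084 -0.10256666  0.018     ]
 [ 0.54616827 -0.10435182  0.018     ]]
pocket lip [[0.5979974  0.14645201 0.018     ]
 [0.59888624 0.23097708 0.018     ]]
sled [[ 0.62431493  0.04501433  0.036     ]
 [ 0.61726847 -0.03580704  0.036     ]
 [ 0.5631522  -0.03179153  0.036     ]
 [ 0.57082312  0.04799041  0.036     ]] [0.59388968 0.00635154 0.036     ] [0.08112796 0.05426504 0.08014987]
tail [-0.1897 -0.1903]
pocketlip [0.0601 0.1446]
lipy [-0.0179 -0.0196]
sx [-0.0416 -0.1224 -0.1179 -0.0382]
sy [-0.0433 -0.0355  0.0186  0.0102]
taily [-0.1006  0.0362]
O [0.58062688 0.08623609 0.        ]
bar [[ 0.57774135 -0.35884199  0.025     ]
 [ 0.40029498 -0.34195234  0.025     ]] [ 0.48901817 -0.35039717  0.025     ] 0.17824835358578203 -5.437130873065194
fin [[ 0.48816253 -0.3501583   0.081     ]]
tray [[ 0.60900367 -0.32965561  0.014     ]
 [ 0.60279331 -0.38820376  0.014     ]
 [ 0.39072212 -0.36335679  0.014     ]
 [ 0.39404228 -0.3063964   0.014     ]] [ 0.49914035 -0.34690314  0.014     ] -6.6824998892020515
[[-8.72887729e-04  4.24830659e-01  9.05272417e-01]
 [-1.39198953e-03  9.05271369e-01 -4.24831510e-01]
 [-9.99998650e-01 -1.63095994e-03 -1.98840438e-04]]
```

>>> step_arm:
  increments:
    - {"grip": 1, "delta_pos": [0.0102, -0.0363, 0], "twist": 0.8}
    - {"grip": 1, "delta_pos": [0.0102, -0.0363, 0], "twist": 0.8}
    - {"grip": 1, "delta_pos": [0.0102, -0.0363, 0], "twist": 0.8}
    - {"grip": 1, "delta_pos": [0.0102, -0.0363, 0], "twist": 0.8}
    - {"grip": 1, "delta_pos": [0.0102, -0.0363, 0], "twist": 0.8}
    - {"grip": 1, "delta_pos": [0.0102, -0.0363, 0], "twist": 0.8}
    - {"grip": 1, "delta_pos": [0.0102, -0.0363, 0], "twist": 0.8}
    - {"grip": 1, "delta_pos": [0.0102, -0.0363, 0], "twist": 0.8}

```text
clock: 0.77
position: [0.3256, 0.2284, 0.2311]
ee_rot: [0.698, 0.115, 0.698, -0.115]
contact_force: [0.1, 0.1, 0.0]
width: 0.0857
```

>>> step_arm:
  increments:
    - {"grip": 1, "delta_pos": [0.0102, -0.0363, 0], "twist": 0.8}
    - {"grip": 1, "delta_pos": [0.0102, -0.0363, 0], "twist": 0.8}
    - {"grip": 1, "delta_pos": [0.0102, -0.0363, 0], "twist": 0.8}
    - {"grip": 1, "delta_pos": [0.0102, -0.0363, 0], "twist": 0.8}
    - {"grip": 1, "delta_pos": [0.0102, -0.0363, 0], "twist": 0.8}
    - {"grip": 1, "delta_pos": [0.0102, -0.0363, 0], "twist": 0.8}
    - {"grip": 1, "delta_pos": [0.0102, -0.0363, 0], "twist": 0.8}
    - {"grip": 1, "delta_pos": [0.0102, -0.0363, 0], "twist": 0.8}

```text
clock: 1.43
position: [0.4073, -0.0621, 0.2312]
ee_rot: [0.703, 0.076, 0.703, -0.076]
contact_force: [0.6, 1.0, 0.6]
width: 0.0855
```

>>> step_arm:
  increments:
    - {"grip": 1, "delta_pos": [0.0102, -0.0363, 0], "twist": 0.8}
    - {"grip": 1, "delta_pos": [0.0102, -0.0363, 0], "twist": 0.8}
    - {"grip": 1, "delta_pos": [0.0102, -0.0363, 0], "twist": 0.8}
    - {"grip": 1, "delta_pos": [0.0102, -0.0363, 0], "twist": 0.8}
    - {"grip": 1, "delta_pos": [0.0102, -0.0363, 0], "twist": 0.8}
    - {"grip": 1, "delta_pos": [0.0102, -0.0363, 0], "twist": 0.8}
    - {"grip": 1, "delta_pos": [0.0102, -0.0363, 0], "twist": 0.8}
    - {"grip": 1, "delta_pos": [0.0102, -0.0363, 0], "twist": 0.8}
    - {"grip": 1, "delta_pos": [0, 0, 0], "twist": 0}
    - {"grip": 1, "delta_pos": [0, 0, 0], "twist": 0}

```text
clock: 2.27
position: [0.489, -0.3524, 0.2298]
ee_rot: [0.706, 0.038, 0.707, -0.037]
contact_force: [-1.2, 0.7, 0.2]
width: 0.0853
```

```bash
cat >> h.py <<'E'
from scipy.spatial.transform import Rotation as Ro
def st():
    s=manip.get_state(); R=Ro.from_quat(np.roll(s['ee_rot'],-1)).as_matrix()
    print('t%.2f'%s['clock'],'p',s['position'].round(4),'jaw%.1f'%np.degrees(np.arctan2(R[1,1],R[0,1])),'F',s['contact_force'].round(1),'M',s['moment'].round(2),'w%.4f'%s['width'],'q6 %.2f'%s['qpos'][5]); return s,R
def wshot(f):
    s,R=st(); d=shot('wrist',f); d['p']=s['position'];d['R']=R; np.save('pics/'+f+'.npy',d,allow_pickle=True); return d
def wcast(d,uv,z):
    out=[]
    for u,v in np.atleast_2d(uv):
        a=np.array([u-d['cx'],v-d['cy']])/[d['fx'],d['fy']];th=np.hypot(*a);k=np.sinc(th/np.pi)
        r=np.r_[a*k,np.cos(th)]
        M=np.array(d['mount']); c=d['R']@M[:3,3]+d['p']; r=d['R']@M[:3,:3]@r
        out.append(c+r*(z-c[2])/r[2])
    return np.array(out)
E
python3 -c "
from h import *
d=wshot('w1');print(d['fx'],d['mount'])"
```

```text
t2.27 p [ 0.489  -0.3524  0.2298] jaw83.9 F [-1.2  0.7  0.2] M [0.05 0.01 0.01] w0.0853 q6 -2.20
325.19226210127806 [[ 9.66692808e-04 -2.66224570e-01  9.63910548e-01 -1.42435661e-01]
 [ 9.99999418e-01  7.18162307e-04 -8.04535024e-04  5.44587412e-04]
 [-4.78057232e-04  9.63910765e-01  2.66225109e-01 -6.79504282e-02]
 [ 0.00000000e+00  0.00000000e+00  0.00000000e+00  1.00000000e+00]]
```

View pics/w1.png

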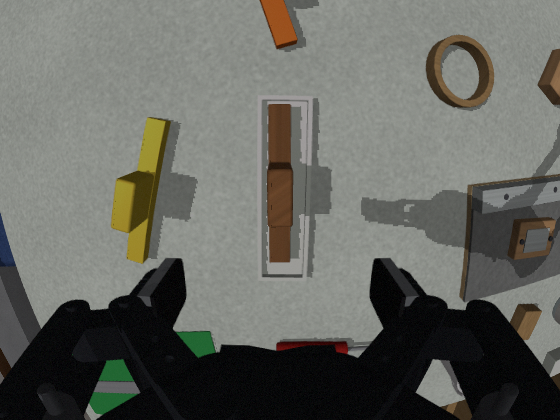

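The wrist view shows the stick in its tray: bar ends at (280,105) and (280,262), fin top at (268–293, 166–227). The tray is at (260–312, 97–279).

```bash
python3 - <<'E'
from h import *
d=load('w1');im=cv2.cvtColor(cv2.imread('pics/w1.png'),cv2.COLOR_BGR2HSV)
m=((im[:,:,1]>110)&(im[:,:,0]<22)).astype(np.uint8);m[:, :255]=0;m[:,320:]=0;m[:95]=0;m[285:]=0
for v in(108,130,150,170,190,210,222,240,250,260):
    x=np.where(m[v])[0]; print(v,x.min(),x.max(),wcast(d,[[(x.min()+x.max())/2,v]],.025 if v<160 or v>230 else .081).round(4))
ys=np.where(m.any(1))[0];print(ys.min(),ys.max())
b=wcast(d,[[279.5,104],[280,262.5]],.025);print(b,b.mean(0),np.linalg.norm(b[0]-b[1]))
t=wcast(d,[[261,97],[312,97],[308,278],[261,278]],.014);print(t,t.mean(0))
E
```

```text
108 269 289 [[ 0.4065 -0.3415  0.025 ]]
130 269 289 [[ 0.4299 -0.344   0.025 ]]
150 269 289 [[ 0.4512 -0.3462  0.025 ]]
170 268 291 [[ 0.4646 -0.3474  0.081 ]]
190 267 292 [[ 0.483  -0.3494  0.081 ]]
210 268 291 [[ 0.5019 -0.3513  0.081 ]]
222 268 291 [[ 0.5135 -0.3526  0.081 ]]
240 270 289 [[ 0.5526 -0.3563  0.025 ]]
250 270 289 [[ 0.5649 -0.3576  0.025 ]]
260 270 288 [[ 0.5774 -0.3595  0.025 ]]
104 261
[[ 0.40231701 -0.34051415  0.025     ]
 [ 0.5807358  -0.35862701  0.025     ]] [ 0.49152641 -0.34957058  0.025     ] 0.17933582766701278
[[ 0.39177687 -0.35949816  0.014     ]
 [ 0.39727232 -0.30435863  0.014     ]
 [ 0.61076697 -0.32683568  0.014     ]
 [ 0.60442908 -0.38454528  0.014     ]] [ 0.50106131 -0.34380943  0.014     ]
```

>>> step_arm:
  increments:
    - {"grip": 1, "delta_pos": [0.001, 0.0025, -0.02], "twist": 0.3}
    - {"grip": 1, "delta_pos": [0, 0, -0.03], "twist": 0}
    - {"grip": 1, "delta_pos": [0, 0, -0.03], "twist": 0}
    - {"grip": 1, "delta_pos": [0, 0, -0.03], "twist": 0}
    - {"grip": 1, "delta_pos": [0, 0, -0.03], "twist": 0}
    - {"grip": 1, "delta_pos": [0, 0, -0.025], "twist": 0}
    - {"grip": 1, "delta_pos": [0, 0, -0.015], "twist": 0}
    - {"grip": 1, "delta_pos": [0, 0, -0.007], "twist": 0}
    - {"grip": 1, "delta_pos": [0, 0, 0], "twist": 0}

```text
clock: 3.07
position: [0.489, -0.3459, 0.043]
ee_rot: [0.705, 0.035, 0.707, -0.033]
contact_force: [1.0, 0.9, 0.7]
width: 0.0853
```

>>> step_arm:
  force: 60
  increments:
    - {"grip": 0, "delta_pos": [0, 0, 0], "twist": 0}
    - {"grip": 0, "delta_pos": [0, 0, 0], "twist": 0}
    - {"grip": 0, "delta_pos": [0, 0, 0], "twist": 0}
    - {"grip": 0, "delta_pos": [0, 0, 0], "twist": 0}
    - {"grip": 0, "delta_pos": [0, 0, 0], "twist": 0}
    - {"grip": 0, "delta_pos": [0, 0, 0], "twist": 0}
    - {"grip": 0, "delta_pos": [0, 0, 0], "twist": 0}
    - {"grip": 0, "delta_pos": [0, 0, 0], "twist": 0}

```text
clock: 3.73
position: [0.4905, -0.3486, 0.0452]
ee_rot: [0.707, 0.035, 0.706, -0.035]
contact_force: [-0.6, 1.0, 6.1]
width: 0.0234
```

```bash
python3 -c "
from h import *
st();shot('top','t1')"
```

```text
t3.73 p [ 0.4905 -0.3486  0.0452] jaw84.4 F [-0.6  1.   6.1] M [0.08 0.07 0.03] w0.0234 q6 -2.21
```

>>> step_arm:
  increments:
    - {"grip": 0, "delta_pos": [0, 0, 0.01], "twist": 0}
    - {"grip": 0, "delta_pos": [0, 0, 0.02], "twist": 0}
    - {"grip": 0, "delta_pos": [0, 0, 0.03], "twist": 0}
    - {"grip": 0, "delta_pos": [0, 0, 0.035], "twist": 0}
    - {"grip": 0, "delta_pos": [0, 0, 0.035], "twist": 0}
    - {"grip": 0, "delta_pos": [0, 0, 0.02], "twist": 0}
    - {"grip": 0, "delta_pos": [0, 0, 0], "twist": 0}

```text
clock: 4.37
position: [0.4923, -0.3501, 0.2]
ee_rot: [0.709, 0.033, 0.703, -0.037]
contact_force: [0.7, -0.5, -0.7]
width: 0.0235
```

>>> step_arm:
  increments:
    - {"grip": 0, "delta_pos": [0.0136, 0.0296, 0], "twist": -6.975}
    - {"grip": 0, "delta_pos": [0.0136, 0.0296, 0], "twist": -6.975}
    - {"grip": 0, "delta_pos": [0.0136, 0.0296, 0], "twist": -6.975}
    - {"grip": 0, "delta_pos": [0.0136, 0.0296, 0], "twist": -6.975}
    - {"grip": 0, "delta_pos": [0.0136, 0.0296, 0], "twist": -6.975}
    - {"grip": 0, "delta_pos": [0.0136, 0.0296, 0], "twist": -6.975}
    - {"grip": 0, "delta_pos": [0.0136, 0.0296, 0], "twist": -6.975}
    - {"grip": 0, "delta_pos": [0.0136, 0.0296, 0], "twist": -6.975}

```text
clock: 5.03
position: [0.5982, -0.1095, 0.1925]
ee_rot: [0.606, 0.363, 0.608, -0.363]
contact_force: [-0.0, -0.4, -1.3]
width: 0.0233
```

>>> step_arm:
  increments:
    - {"grip": 0, "delta_pos": [0.0136, 0.0296, 0], "twist": -6.975}
    - {"grip": 0, "delta_pos": [0.0136, 0.0296, 0], "twist": -6.975}
    - {"grip": 0, "delta_pos": [0.0136, 0.0296, 0], "twist": -6.975}
    - {"grip": 0, "delta_pos": [0.0136, 0.0296, 0], "twist": -6.975}
    - {"grip": 0, "delta_pos": [0, 0, 0], "twist": 0}
    - {"grip": 0, "delta_pos": [0, 0, 0], "twist": 0}
    - {"grip": 0, "delta_pos": [0, 0, 0], "twist": 0}

```text
clock: 5.62
position: [0.6522, 0.0069, 0.1927]
ee_rot: [0.503, 0.496, 0.504, -0.498]
contact_force: [-0.4, 0.0, -1.7]
width: 0.0235
```

```bash
python3 - <<'E'
from h import *
w=wshot('w2');a=shot('scene','s2')
c=cv2.resize(cv2.imread('pics/s2.png')[120:300,200:420],None,fx=2,fy=2,interpolation=cv2.INTER_CUBIC)
o=np.zeros((600,800,3),np.uint8);o[:420,:400]=cv2.imread('pics/w2.png')[:,80:480];o[:360,400:]=c[:,:400]
cv2.imwrite('pics/c2.png',o)
E
```

```text
t5.62 p [0.6522 0.0069 0.1927] jaw0.8 F [-0.4  0.  -1.7] M [ 0.01  0.05 -0.02] w0.0235 q6 -0.11
```

View pics/c2.png

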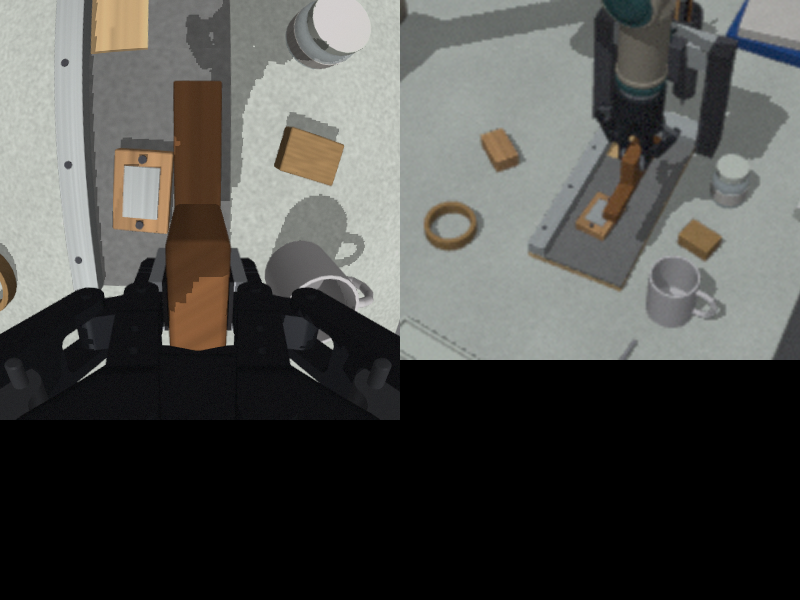

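The stick is held square to the jaws, its front end at (173–222, 81). The sled is on its left at (113–172, 150–233), and the mug and box on the right are clear. I'll check the numbers before going down.

```bash
cat >> h.py <<'E'
YAW=np.radians(90.6);EX=np.array([np.cos(YAW),np.sin(YAW),0]);EY=np.array([-EX[1],EX[0],0]);O=np.array([.5806,.0862,0])
def bd(P): P=np.atleast_2d(P)-O; return np.c_[P@EX,P@EY,P[:,2]].round(4)
E
python3 - <<'E'
from h import *
d=load('w2');A=lambda p:np.array(p)+[80,0]
print('bar end',bd(wcast(d,A([[173,81],[222,81]]),.174)), 'tcp',bd(d['p']))
print('sled',bd(wcast(d,A([[117,150],[172,152],[168,233],[113,229]]),.036)))
print('fence guide edge',bd(wcast(d,A([[87,50],[92,165],[101,285]]),.038)))
print('pocket lip',bd(wcast(d,A([[93,51],[148,48]]),.012)))
t=load('t0');print('mug rim',cast(t,[[299,131]],.09),bd(cast(t,[[299,131]],.09)),'box',bd(cast(t,[[259,142]],.028)))
E
```

```text
bar end [[ 0.0082 -0.0581  0.174 ]
 [ 0.0083 -0.082   0.174 ]] tcp [[-0.0801 -0.0708  0.1927]]
sled [[-0.0375  0.0059  0.036 ]
 [-0.0402 -0.0461  0.036 ]
 [-0.1191 -0.041   0.036 ]
 [-0.1156  0.0143  0.036 ]]
fence guide edge [[ 0.0599  0.0341  0.038 ]
 [-0.051   0.0309  0.038 ]
 [-0.1788  0.0332  0.038 ]]
pocket lip [[ 0.0644  0.0367  0.012 ]
 [ 0.0633 -0.0204  0.012 ]]
mug rim [[ 0.77774785 -0.09131528  0.09      ]] [[-0.1796 -0.1953  0.09  ]] box [[-0.044  -0.1786  0.028 ]]
```

>>> step_arm:
  increments:
    - {"grip": 0, "delta_pos": [0, 0, -0.03], "twist": 0}
    - {"grip": 0, "delta_pos": [0, 0, -0.035], "twist": 0}
    - {"grip": 0, "delta_pos": [0, 0, -0.035], "twist": 0}
    - {"grip": 0, "delta_pos": [0, 0, -0.02], "twist": 0}
    - {"grip": 0, "delta_pos": [0, 0, -0.012], "twist": 0}
    - {"grip": 0, "delta_pos": [0, 0, 0], "twist": 0}
    - {"grip": 0, "delta_pos": [0, 0, 0], "twist": 0}

```text
clock: 6.3
position: [0.6537, 0.0061, 0.0628]
ee_rot: [0.503, 0.498, 0.502, -0.497]
contact_force: [0.3, -0.6, -1.5]
width: 0.0234
```

```bash
python3 - <<'E'
from h import *
s,R=st();print(bd(s['position']))
E
```

```text
t6.30 p [0.6537 0.0061 0.0628] jaw0.6 F [ 0.3 -0.6 -1.5] M [-0.03 -0.03  0.01] w0.0234 q6 -0.11
[[-0.0808 -0.0723  0.0628]]
```

>>> step_arm:
  increments:
    - {"grip": 0, "delta_pos": [-0.004, 0, -0.0015], "twist": 0}
    - {"grip": 0, "delta_pos": [-0.004, 0, 0], "twist": 0}
    - {"grip": 0, "delta_pos": [-0.004, 0, 0], "twist": 0}
    - {"grip": 0, "delta_pos": [-0.004, 0, 0], "twist": 0}
    - {"grip": 0, "delta_pos": [-0.004, 0, 0], "twist": 0}
    - {"grip": 0, "delta_pos": [-0.004, 0, 0], "twist": 0}
    - {"grip": 0, "delta_pos": [-0.004, 0, 0], "twist": 0}
    - {"grip": 0, "delta_pos": [-0.004, 0, 0], "twist": 0}
    - {"grip": 0, "delta_pos": [-0.004, 0, 0], "twist": 0}
    - {"grip": 0, "delta_pos": [0, 0, 0], "twist": 0}

```text
clock: 7.13
position: [0.6166, 0.0069, 0.0611]
ee_rot: [0.503, 0.497, 0.503, -0.497]
contact_force: [1.2, 0.7, 0.1]
width: 0.0231
```

>>> step_arm:
  increments:
    - {"grip": 0, "delta_pos": [-0.0015, 0, 0], "twist": 0}
    - {"grip": 0, "delta_pos": [-0.0015, 0, 0], "twist": 0}
    - {"grip": 0, "delta_pos": [-0.0015, 0, 0], "twist": 0}

```text
clock: 7.38
position: [0.6133, 0.007, 0.061]
ee_rot: [0.503, 0.497, 0.503, -0.497]
contact_force: [4.3, -0.2, 1.6]
width: 0.0237
```

>>> step_arm:
  increments:
    - {"grip": 0, "delta_pos": [-0.0015, 0, 0], "twist": 0}
    - {"grip": 0, "delta_pos": [-0.0015, 0, 0], "twist": 0}

```text
clock: 7.55
position: [0.6118, 0.0071, 0.0611]
ee_rot: [0.504, 0.498, 0.502, -0.496]
contact_force: [8.3, 0.0, -2.2]
width: 0.0234
```

```bash
python3 - <<'E'
from h import *
s,R=st();print(bd(s['position']))
E
```

```text
t7.55 p [0.6118 0.0071 0.0611] jaw0.7 F [ 8.3  0.  -2.2] M [ 0.24 -1.57  0.22] w0.0234 q6 -0.11
[[-0.0794 -0.0304  0.0611]]
```

>>> step_arm:
  increments:
    - {"grip": 0, "delta_pos": [-0.0015, 0, 0], "twist": 0}
    - {"grip": 0, "delta_pos": [-0.0015, 0, 0], "twist": 0}
    - {"grip": 0, "delta_pos": [0, 0, 0], "twist": 0}

```text
clock: 7.8
position: [0.6115, 0.0072, 0.0617]
ee_rot: [0.506, 0.5, 0.5, -0.494]
contact_force: [10.1, 0.3, -2.8]
width: 0.0233
```

```bash
python3 - <<'E'
from h import *
s,R=st();print(bd(s['position']))
d=wshot('w3');shot('scene','s3')
o=np.zeros((420,800,3),np.uint8);o[:,:400]=cv2.imread('pics/w3.png')[:,80:480]
o[:400,400:]=cv2.resize(cv2.imread('pics/s3.png')[185:285,255:355],(400,400),interpolation=cv2.INTER_CUBIC);cv2.imwrite('pics/c3.png',o)
E
```

```text
t7.80 p [0.6115 0.0072 0.0617] jaw0.7 F [10.1  0.3 -2.8] M [ 0.24 -2.05  0.29] w0.0233 q6 -0.12
[[-0.0793 -0.0301  0.0617]]
t7.80 p [0.6115 0.0072 0.0617] jaw0.7 F [10.1  0.3 -2.8] M [ 0.24 -2.05  0.29] w0.0233 q6 -0.12
```

View pics/c3.png

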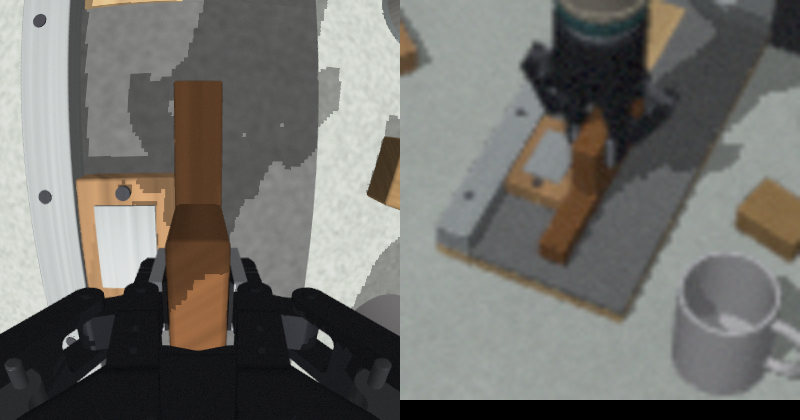

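The sled's side now lies on the fence along its whole length. The stick stalled at 10 N although 3 mm more was commanded. Next I back off and come round behind the sled.

>>> step_arm:
  increments:
    - {"grip": 0, "delta_pos": [0.005, 0, 0], "twist": 0}
    - {"grip": 0, "delta_pos": [0.01, 0, 0], "twist": 0}
    - {"grip": 0, "delta_pos": [0.01, 0, 0], "twist": 0}
    - {"grip": 0, "delta_pos": [0, -0.0365, 0], "twist": 0}
    - {"grip": 0, "delta_pos": [0, -0.0365, 0], "twist": 0}
    - {"grip": 0, "delta_pos": [0, -0.0365, 0], "twist": 0}
    - {"grip": 0, "delta_pos": [0, -0.0365, 0], "twist": 0}
    - {"grip": 0, "delta_pos": [0, 0, 0], "twist": 0}

```text
clock: 8.57
position: [0.6318, -0.146, 0.06]
ee_rot: [0.502, 0.497, 0.501, -0.5]
contact_force: [0.8, 0.6, -1.5]
width: 0.0231
```

>>> step_arm:
  increments:
    - {"grip": 0, "delta_pos": [-0.02, 0, 0], "twist": 0}
    - {"grip": 0, "delta_pos": [-0.02, 0, 0], "twist": 0}
    - {"grip": 0, "delta_pos": [-0.019, 0, 0], "twist": 0}
    - {"grip": 0, "delta_pos": [0, 0, 0], "twist": 0}
    - {"grip": 0, "delta_pos": [0, 0, 0], "twist": 0}

```text
clock: 8.98
position: [0.5715, -0.1386, 0.0603]
ee_rot: [0.502, 0.497, 0.504, -0.498]
contact_force: [1.3, 0.2, -1.7]
width: 0.0237
```

```bash
python3 - <<'E'
from h import *
d=wshot('w4');print(bd(d['p']))
shot('top','t4')
o=np.zeros((560,800,3),np.uint8);o[:420,:400]=cv2.imread('pics/w4.png')[:,80:480]
o[:500,400:]=cv2.resize(cv2.imread('pics/t4.png')[130:230,235:315],(400,500),interpolation=cv2.INTER_CUBIC);cv2.imwrite('pics/c4.png',o)
E
```

```text
t8.98 p [ 0.5715 -0.1386  0.0603] jaw0.6 F [ 1.3  0.2 -1.7] M [-0.05 -0.    0.  ] w0.0237 q6 -0.37
[[-0.2247  0.0115  0.0603]]
```

View pics/c4.png

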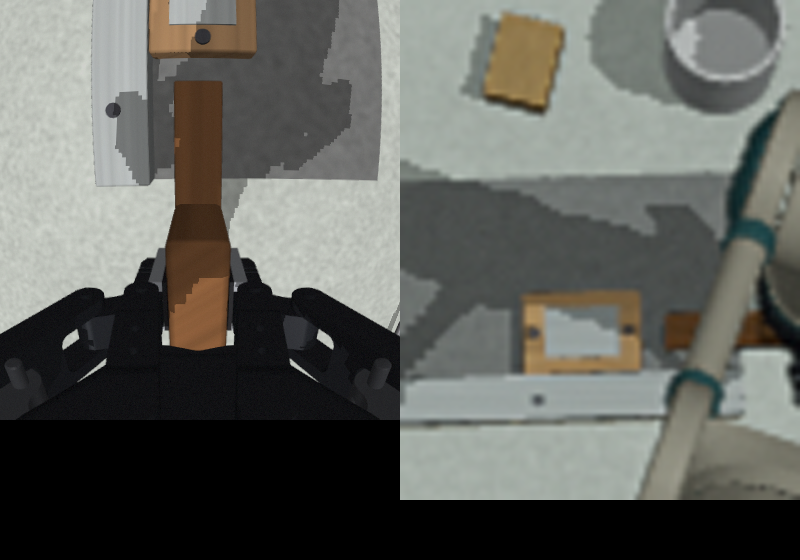

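The sled is flush to the fence. The stick's end (173–222, 81) lies about 17 mm behind the sled's rear face (149–257, 57), within 2 mm of its middle. Now I feed.

>>> step_arm:
  increments:
    - {"grip": 0, "delta_pos": [0, 0.005, 0], "twist": 0}
    - {"grip": 0, "delta_pos": [0, 0.005, 0], "twist": 0}
    - {"grip": 0, "delta_pos": [0, 0.004, 0], "twist": 0}
    - {"grip": 0, "delta_pos": [0, 0.003, 0], "twist": 0}
    - {"grip": 0, "delta_pos": [-0.0002, 0.003, 0], "twist": 0}
    - {"grip": 0, "delta_pos": [-0.0002, 0.004, 0], "twist": 0}
    - {"grip": 0, "delta_pos": [-0.0001, 0.005, 0], "twist": 0}
    - {"grip": 0, "delta_pos": [-0.0001, 0.005, 0], "twist": 0}
    - {"grip": 0, "delta_pos": [-0.0001, 0.005, 0], "twist": 0}
    - {"grip": 0, "delta_pos": [-0.0001, 0.005, 0], "twist": 0}

```text
clock: 9.92
position: [0.5725, -0.0946, 0.0609]
ee_rot: [0.503, 0.497, 0.502, -0.497]
contact_force: [1.4, -1.9, -2.1]
width: 0.0237
```

```bash
cat > chk.py <<'E'
from h import *
import sys
d=wshot(sys.argv[1]);print(bd(d['p']))
im=cv2.cvtColor(cv2.imread('pics/%s.png'%sys.argv[1]),cv2.COLOR_BGR2HSV)
# sled rear rows just above stick end: wooden extents, and fence boundary
for v in (20,40,60,72,76):
    m=(im[v,:,1]>75)&(im[v,:,0]<25); x=np.where(m[180:380])[0]+180
    print(v,(x.min(),x.max(),len(x)) if len(x) else None)
E
python3 chk.py w5
```

```text
t9.92 p [ 0.5725 -0.0946  0.0609] jaw0.7 F [ 1.4 -1.9 -2.1] M [-0.56 -0.27 -0.17] w0.0237 q6 -0.30
[[-0.1807  0.01    0.0609]]
20 (np.int64(226), np.int64(332), 39)
40 (np.int64(225), np.int64(332), 40)
60 (np.int64(225), np.int64(332), 97)
72 (np.int64(225), np.int64(332), 99)
76 (np.int64(225), np.int64(332), 108)
```

>>> step_arm:
  increments:
    - {"grip": 0, "delta_pos": [-0.0001, 0.005, 0], "twist": 0}
    - {"grip": 0, "delta_pos": [-0.0001, 0.005, 0], "twist": 0}
    - {"grip": 0, "delta_pos": [-0.0001, 0.005, 0], "twist": 0}
    - {"grip": 0, "delta_pos": [-0.0001, 0.005, 0], "twist": 0}
    - {"grip": 0, "delta_pos": [-0.0001, 0.005, 0], "twist": 0}
    - {"grip": 0, "delta_pos": [-0.0001, 0.005, 0], "twist": 0}
    - {"grip": 0, "delta_pos": [-0.0001, 0.005, 0], "twist": 0}
    - {"grip": 0, "delta_pos": [-0.0001, 0.005, 0], "twist": 0}
    - {"grip": 0, "delta_pos": [-0.0001, 0.005, 0], "twist": 0}
    - {"grip": 0, "delta_pos": [-0.0001, 0.005, 0], "twist": 0}

```text
clock: 10.8
position: [0.571, -0.0445, 0.0609]
ee_rot: [0.503, 0.497, 0.503, -0.497]
contact_force: [0.6, -3.9, 0.9]
width: 0.0232
```

```bash
python3 chk.py w6
```

```text
t10.80 p [ 0.571  -0.0445  0.0609] jaw0.7 F [ 0.6 -3.9  0.9] M [-0.49 -0.13 -0.02] w0.0232 q6 -0.21
[[-0.1306  0.0109  0.0609]]
20 (np.int64(227), np.int64(333), 40)
40 (np.int64(227), np.int64(333), 38)
60 (np.int64(226), np.int64(333), 97)
72 (np.int64(226), np.int64(334), 100)
76 (np.int64(226), np.int64(334), 109)
```

View pics/w6.png

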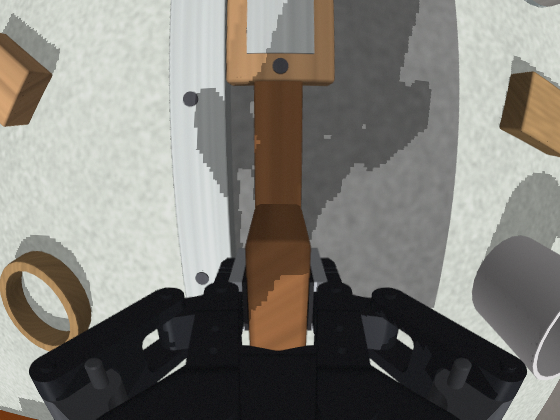

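The sled sits against the fence edge (column 227), square to the stick. I keep feeding.

>>> step_arm:
  increments:
    - {"grip": 0, "delta_pos": [-0.0001, 0.005, 0], "twist": 0}
    - {"grip": 0, "delta_pos": [-0.0001, 0.005, 0], "twist": 0}
    - {"grip": 0, "delta_pos": [-0.0001, 0.005, 0], "twist": 0}
    - {"grip": 0, "delta_pos": [-0.0001, 0.005, 0], "twist": 0}
    - {"grip": 0, "delta_pos": [-0.0001, 0.005, 0], "twist": 0}
    - {"grip": 0, "delta_pos": [-0.0001, 0.005, 0], "twist": 0}
    - {"grip": 0, "delta_pos": [-0.0001, 0.005, 0], "twist": 0}
    - {"grip": 0, "delta_pos": [-0.0001, 0.005, 0], "twist": 0}
    - {"grip": 0, "delta_pos": [-0.0001, 0.005, 0], "twist": 0}
    - {"grip": 0, "delta_pos": [-0.0001, 0.005, 0], "twist": 0}

```text
clock: 11.68
position: [0.57, 0.0056, 0.0608]
ee_rot: [0.503, 0.497, 0.503, -0.497]
contact_force: [-0.1, -3.3, 0.9]
width: 0.0229
```

```bash
python3 chk.py w7
```

```text
t11.68 p [0.57   0.0056 0.0608] jaw0.7 F [-0.1 -3.3  0.9] M [-0.56 -0.09 -0.05] w0.0229 q6 -0.12
[[-0.0805  0.0115  0.0608]]
20 (np.int64(227), np.int64(333), 40)
40 (np.int64(227), np.int64(334), 40)
60 (np.int64(226), np.int64(334), 97)
72 (np.int64(226), np.int64(334), 100)
76 (np.int64(226), np.int64(334), 109)
```

>>> step_arm:
  increments:
    - {"grip": 0, "delta_pos": [-0.0002, 0.005, 0], "twist": 0}
    - {"grip": 0, "delta_pos": [-0.0002, 0.005, 0], "twist": 0}
    - {"grip": 0, "delta_pos": [-0.0002, 0.005, 0], "twist": 0}
    - {"grip": 0, "delta_pos": [-0.0002, 0.005, 0], "twist": 0}
    - {"grip": 0, "delta_pos": [-0.0002, 0.005, 0], "twist": 0}
    - {"grip": 0, "delta_pos": [-0.0002, 0.005, 0], "twist": 0}
    - {"grip": 0, "delta_pos": [-0.0001, 0.005, 0], "twist": 0}
    - {"grip": 0, "delta_pos": [-0.0001, 0.005, 0], "twist": 0}

```text
clock: 12.4
position: [0.5683, 0.0459, 0.0606]
ee_rot: [0.502, 0.497, 0.503, -0.497]
contact_force: [0.8, -2.1, -2.1]
width: 0.0231
```

>>> step_arm:
  increments:
    - {"grip": 0, "delta_pos": [-0.0001, 0.003, 0], "twist": 0}
    - {"grip": 0, "delta_pos": [-0.0001, 0.003, 0], "twist": 0}
    - {"grip": 0, "delta_pos": [0, 0.003, 0], "twist": 0}
    - {"grip": 0, "delta_pos": [0, 0.002, 0], "twist": 0}
    - {"grip": 0, "delta_pos": [0, 0, 0], "twist": 0}

```text
clock: 12.82
position: [0.5676, 0.0569, 0.0605]
ee_rot: [0.502, 0.497, 0.504, -0.497]
contact_force: [0.2, 0.6, -1.8]
width: 0.0233
```

```bash
python3 chk.py w8
```

```text
t12.82 p [0.5676 0.0569 0.0605] jaw0.7 F [ 0.2  0.6 -1.8] M [0.03 0.05 0.02] w0.0233 q6 -0.03
[[-0.0292  0.0133  0.0605]]
20 (np.int64(230), np.int64(336), 40)
40 (np.int64(230), np.int64(336), 40)
60 (np.int64(230), np.int64(337), 93)
72 (np.int64(229), np.int64(337), 109)
76 (np.int64(229), np.int64(337), 109)
```

View pics/w8.png

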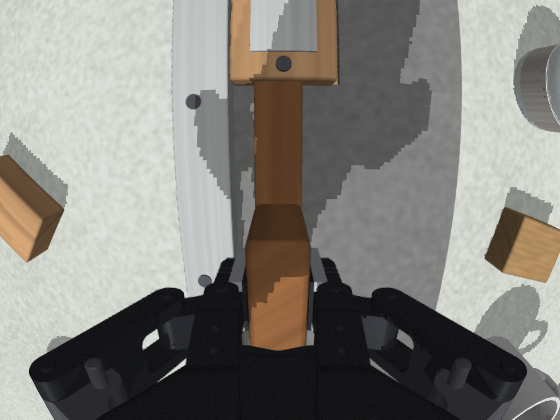

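The sled is still on the fence with its rear face at row 85. The push force has dropped to about zero, so it may be just at the edge. I nudge it a few mm more.

>>> step_arm:
  increments:
    - {"grip": 0, "delta_pos": [-0.0001, 0.0015, 0], "twist": 0}
    - {"grip": 0, "delta_pos": [0, 0.0015, 0], "twist": 0}
    - {"grip": 0, "delta_pos": [0, 0.001, 0], "twist": 0}
    - {"grip": 0, "delta_pos": [0, 0, 0], "twist": 0}

```text
clock: 13.2
position: [0.5682, 0.0601, 0.0608]
ee_rot: [0.503, 0.497, 0.503, -0.497]
contact_force: [0.6, -1.4, -1.6]
width: 0.0229
```

```bash
python3 chk.py w9; python3 - <<'E'
from h import *
o=np.zeros((500,800,3),np.uint8)
shot('scene','s9');shot('top','t9')
o[:480,:400]=cv2.resize(cv2.imread('pics/s9.png')[140:260,260:360],(400,480),interpolation=cv2.INTER_CUBIC)
o[:400,400:]=cv2.resize(cv2.imread('pics/t9.png')[150:230,190:270],(400,400),interpolation=cv2.INTER_CUBIC);cv2.imwrite('pics/c9.png',o)
E
```

```text
t13.20 p [0.5682 0.0601 0.0608] jaw0.7 F [ 0.6 -1.4 -1.6] M [-0.26  0.07  0.02] w0.0229 q6 -0.03
[[-0.0259  0.0127  0.0608]]
20 (np.int64(231), np.int64(335), 40)
40 (np.int64(230), np.int64(335), 41)
60 (np.int64(230), np.int64(335), 104)
72 (np.int64(230), np.int64(336), 94)
76 (np.int64(230), np.int64(336), 107)
```

View pics/c9.png

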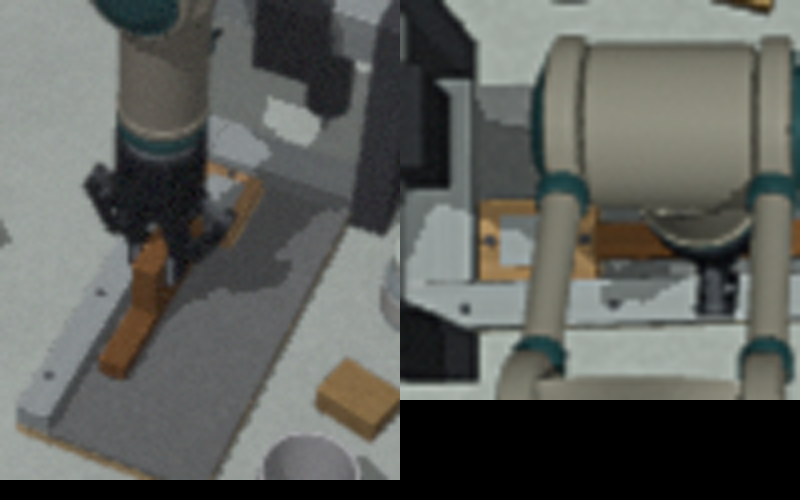

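The top crop shows the sled at the end stop with its left edge at (480, 200–280). Its apparent width shrank from 107 to 105 px, which suggests it has dropped. I back off and look from there.

>>> step_arm:
  increments:
    - {"grip": 0, "delta_pos": [0, -0.005, 0], "twist": 0}
    - {"grip": 0, "delta_pos": [0, -0.015, 0], "twist": 0}
    - {"grip": 0, "delta_pos": [0, -0.03, 0], "twist": 0}
    - {"grip": 0, "delta_pos": [0, -0.04, 0], "twist": 0}
    - {"grip": 0, "delta_pos": [0, 0, 0], "twist": 0}
    - {"grip": 0, "delta_pos": [0, 0, 0], "twist": 0}

```text
clock: 13.85
position: [0.5686, -0.032, 0.061]
ee_rot: [0.502, 0.498, 0.502, -0.498]
contact_force: [0.1, 1.8, -1.1]
width: 0.0236
```

```bash
python3 chk.py w10; python3 - <<'E'
from h import *
o=np.zeros((600,800,3),np.uint8)
shot('top','t10');shot('scene','s10')
o[:400,:400]=cv2.resize(cv2.imread('pics/w10.png')[:160,200:360],(400,400),interpolation=cv2.INTER_CUBIC)
o[:400,400:]=cv2.resize(cv2.imread('pics/t10.png')[165:225,195:255],(400,400),interpolation=cv2.INTER_CUBIC)
o[400:,:400]=cv2.resize(cv2.imread('pics/s10.png')[175:215,290:370],(400,200),interpolation=cv2.INTER_CUBIC);cv2.imwrite('pics/c10.png',o)
E
```

```text
t13.85 p [ 0.5686 -0.032   0.061 ] jaw0.4 F [ 0.1  1.8 -1.1] M [0.01 0.04 0.03] w0.0236 q6 -0.19
[[-0.118   0.0132  0.061 ]]
20 None
40 None
60 None
72 None
76 None
```

View pics/c10.png

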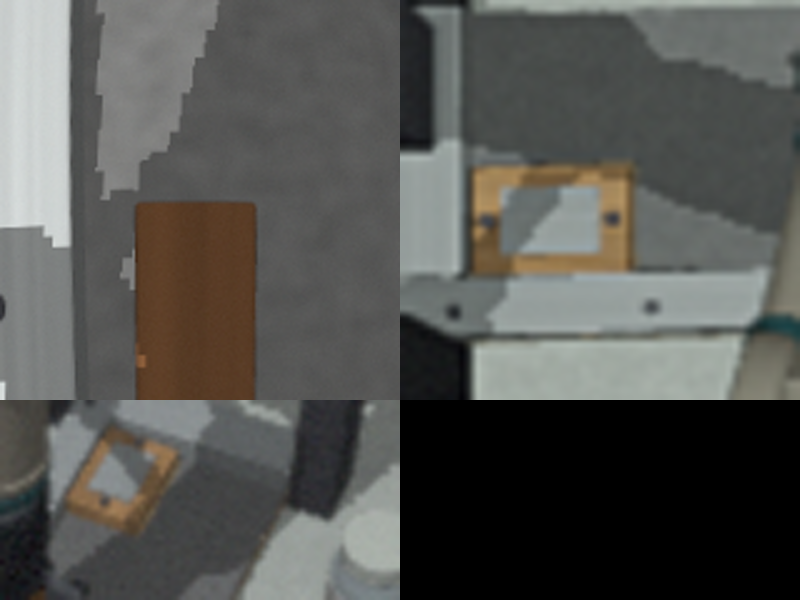

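The sled appears flat and square in the pocket: top view, crop (471–633, 165–273), matching the pocket's bare outline at the start. I'll check its height by triangulating from wrist views either side of it.

>>> step_arm:
  increments:
    - {"grip": 0, "delta_pos": [0, 0, 0.03], "twist": 0}
    - {"grip": 0, "delta_pos": [0, 0, 0.035], "twist": 0}
    - {"grip": 0, "delta_pos": [0, 0, 0.035], "twist": 0}
    - {"grip": 0, "delta_pos": [0.025, 0.03, 0], "twist": 0}
    - {"grip": 0, "delta_pos": [0.025, 0.03, 0], "twist": 0}
    - {"grip": 0, "delta_pos": [0.023, 0.028, 0], "twist": 0}
    - {"grip": 0, "delta_pos": [0, 0, 0], "twist": 0}
    - {"grip": 0, "delta_pos": [0, 0, 0], "twist": 0}
    - {"grip": 0, "delta_pos": [0, 0, 0], "twist": 0}

```text
clock: 14.75
position: [0.6403, 0.0592, 0.1602]
ee_rot: [0.503, 0.496, 0.504, -0.497]
contact_force: [0.4, 0.9, -1.4]
width: 0.0232
```

```bash
python3 -c "
from h import *
wshot('wA')"
```

```text
t14.75 p [0.6403 0.0592 0.1602] jaw0.8 F [ 0.4  0.9 -1.4] M [0.01 0.04 0.01] w0.0232 q6 -0.03
```

>>> step_arm:
  increments:
    - {"grip": 0, "delta_pos": [-0.03, 0, 0], "twist": 0}
    - {"grip": 0, "delta_pos": [-0.03, 0, 0], "twist": 0}
    - {"grip": 0, "delta_pos": [-0.03, 0, 0], "twist": 0}
    - {"grip": 0, "delta_pos": [-0.03, 0, 0], "twist": 0}
    - {"grip": 0, "delta_pos": [-0.03, 0, 0], "twist": 0}
    - {"grip": 0, "delta_pos": [0, 0, 0], "twist": 0}
    - {"grip": 0, "delta_pos": [0, 0, 0], "twist": 0}
    - {"grip": 0, "delta_pos": [0, 0, 0], "twist": 0}

```text
clock: 15.47
position: [0.4916, 0.0575, 0.1615]
ee_rot: [0.503, 0.498, 0.502, -0.497]
contact_force: [0.6, -0.5, -1.0]
width: 0.0229
```

```bash
python3 - <<'E'
from h import *
wshot('wB')
o=np.zeros((500,800,3),np.uint8)
o[:,:400]=cv2.resize(cv2.imread('pics/wA.png')[:200,130:290],(400,500),interpolation=cv2.INTER_CUBIC)
o[:,400:]=cv2.resize(cv2.imread('pics/wB.png')[:200,270:430],(400,500),interpolation=cv2.INTER_CUBIC);cv2.imwrite('pics/cAB.png',o)
E
```

```text
t15.47 p [0.4916 0.0575 0.1615] jaw0.6 F [ 0.6 -0.5 -1. ] M [-0.02  0.01  0.01] w0.0229 q6 -0.03
```

View pics/cAB.png

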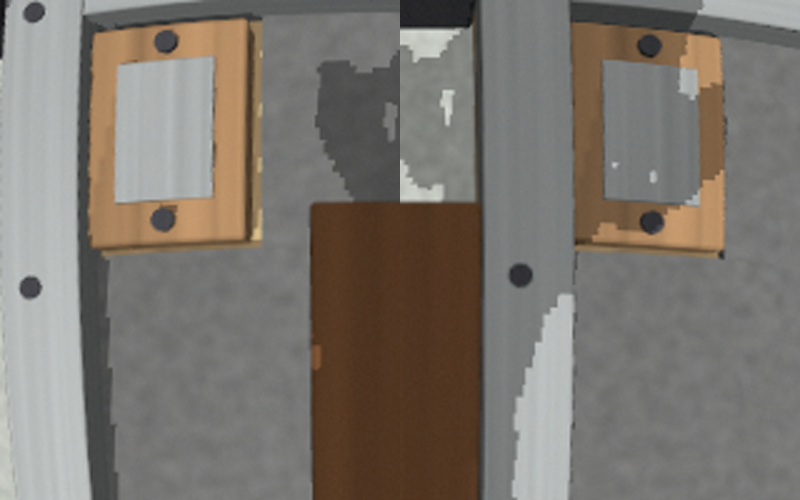

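Both views show the sled square between the pocket walls, with a thin strip of pale pocket floor showing on its ledge side (A: 257, 25–240). Its screws are at A (166,41), (163,219) and B (650,45), (652,222). I triangulate these.

```bash
python3 - <<'E'
from h import *
a=load('wA');b=load('wB')
def tri(p,q):
    p=np.array(p)/2.5+[130,0]-.3;q=(np.array(q)-[400,0])/2.5+[270,0]-.3
    def ray(d,u):
        x=wcast(d,[u],0)[0];y=wcast(d,[u],.1)[0];return y,(x-y)/np.linalg.norm(x-y)
    (c,r),(e,s)=ray(a,p),ray(b,q)
    k=np.linalg.lstsq(np.c_[r,-s],e-c,rcond=None)[0]; A=c+k[0]*r;B=e+k[1]*s
    return bd((A+B)/2)[0],round(np.linalg.norm(A-B),4)
for n,p,q in(('screw front',(166,41),(650,45)),('screw rear',(163,219),(652,222)),('rear corner',(246,241),(723,248)),('front corner',(248,21),(721,38)),('fence screw',(30,287),(520,274)),('blank fr L',(118,66),(603,60)),('blank rear L',(116,202),(602,199))): print(n,*tri(p,q))
E
```

```text
screw front [0.1348 0.0108 0.0316] 0.0001
screw rear [0.0709 0.0109 0.0311] 0.0001
rear corner [ 0.0633 -0.0168  0.0271] 0.0016
front corner [ 0.1417 -0.0168  0.0285] 0.001
fence screw [0.0505 0.0571 0.0382] 0.0003
blank fr L [0.1273 0.0277 0.0317] 0.0003
blank rear L [0.0781 0.0281 0.0295] 0.0003
```

The sled's top is at z ≈ 31 mm front and rear, 6 mm below its height on the lane. Its centre is at about (103, 11) on the board, so it lies flat in the pocket. Now I return the stick.

>>> step_arm:
  increments:
    - {"grip": 0, "delta_pos": [0, -0.034, 0], "twist": 6.975}
    - {"grip": 0, "delta_pos": [0, -0.034, 0], "twist": 6.975}
    - {"grip": 0, "delta_pos": [0, -0.034, 0], "twist": 6.975}
    - {"grip": 0, "delta_pos": [0, -0.034, 0], "twist": 6.975}
    - {"grip": 0, "delta_pos": [0, -0.034, 0], "twist": 6.975}
    - {"grip": 0, "delta_pos": [0, -0.034, 0], "twist": 6.975}
    - {"grip": 0, "delta_pos": [0, -0.034, 0], "twist": 6.975}
    - {"grip": 0, "delta_pos": [0, -0.034, 0], "twist": 6.975}

```text
clock: 16.18
position: [0.4923, -0.2105, 0.1607]
ee_rot: [0.676, 0.209, 0.675, -0.209]
contact_force: [1.2, -0.1, -0.9]
width: 0.0233
```

>>> step_arm:
  increments:
    - {"grip": 0, "delta_pos": [0, -0.034, 0], "twist": 6.975}
    - {"grip": 0, "delta_pos": [0, -0.034, 0], "twist": 6.975}
    - {"grip": 0, "delta_pos": [0, -0.034, 0], "twist": 6.975}
    - {"grip": 0, "delta_pos": [0, -0.034, 0], "twist": 6.975}
    - {"grip": 0, "delta_pos": [0, 0, 0], "twist": 0}
    - {"grip": 0, "delta_pos": [0, 0, 0], "twist": 0}
    - {"grip": 0, "delta_pos": [0, 0, 0], "twist": 0}

```text
clock: 16.77
position: [0.4916, -0.3442, 0.1601]
ee_rot: [0.706, 0.044, 0.706, -0.043]
contact_force: [0.2, 0.7, -0.1]
width: 0.0232
```

```bash
python3 - <<'E'
from h import *
d=wshot('w11')
im=cv2.cvtColor(cv2.imread('pics/w11.png'),cv2.COLOR_BGR2HSV)
for v in(90,120):  # tray walls beside the stick (bright, low saturation)
    print(v,[(u,int(im[v,u,2]),int(im[v,u,1])) for u in range(228,340,4)])
for n in range(6):
    pass
st()
E
```

```text
t16.77 p [ 0.4916 -0.3442  0.1601] jaw83.0 F [ 0.2  0.7 -0.1] M [ 0.03  0.01 -0.02] w0.0232 q6 -2.18
90 [(228, 173, 9), (232, 173, 10), (236, 180, 10), (240, 176, 9), (244, 194, 5), (248, 195, 7), (252, 196, 7), (256, 113, 149), (260, 114, 150), (264, 117, 148), (268, 115, 153), (272, 109, 150), (276, 107, 148), (280, 104, 150), (284, 109, 150), (288, 110, 148), (292, 108, 149), (296, 109, 150), (300, 108, 151), (304, 196, 7), (308, 196, 7), (312, 136, 9), (316, 145, 9), (320, 182, 10), (324, 176, 9), (328, 182, 10), (332, 172, 9), (336, 183, 10)]
120 [(228, 180, 11), (232, 176, 12), (236, 183, 8), (240, 181, 11), (244, 194, 5), (248, 112, 9), (252, 133, 13), (256, 114, 150), (260, 116, 145), (264, 121, 148), (268, 116, 149), (272, 108, 149), (276, 107, 148), (280, 103, 156), (284, 110, 146), (288, 109, 150), (292, 108, 149), (296, 110, 148), (300, 107, 148), (304, 161, 5), (308, 196, 5), (312, 118, 11), (316, 120, 11), (320, 187, 11), (324, 186, 10), (328, 178, 9), (332, 185, 10), (336, 178, 10)]
t16.82 p [ 0.4916 -0.3435  0.1603] jaw83.1 F [-0.  -0.5 -1.5] M [ 0.06  0.   -0.01] w0.0236 q6 -2.18
```

>>> step_arm:
  increments:
    - {"grip": 0, "delta_pos": [0, -0.0055, 0], "twist": 1.2}
    - {"grip": 0, "delta_pos": [0, 0, -0.03], "twist": 0}
    - {"grip": 0, "delta_pos": [0, 0, -0.03], "twist": 0}
    - {"grip": 0, "delta_pos": [0, 0, -0.03], "twist": 0}
    - {"grip": 0, "delta_pos": [0, 0, -0.015], "twist": 0}
    - {"grip": 0, "delta_pos": [0, 0, -0.006], "twist": 0}
    - {"grip": 0, "delta_pos": [0, 0, 0], "twist": 0}
    - {"grip": 0, "delta_pos": [0, 0, 0], "twist": 0}

```text
clock: 17.48
position: [0.4923, -0.3492, 0.0506]
ee_rot: [0.707, 0.034, 0.706, -0.035]
contact_force: [0.1, -0.9, -0.7]
width: 0.0231
```

>>> step_arm:
  increments:
    - {"grip": 0, "delta_pos": [0, 0, -0.0015], "twist": 0}
    - {"grip": 0, "delta_pos": [0, 0, -0.0015], "twist": 0}
    - {"grip": 0, "delta_pos": [0, 0, 0], "twist": 0}

```text
clock: 17.73
position: [0.492, -0.3498, 0.0478]
ee_rot: [0.707, 0.035, 0.706, -0.035]
contact_force: [0.3, -0.6, -1.4]
width: 0.0229
```

```bash
python3 - <<'E'
from h import *
st()
E
```

```text
t17.73 p [ 0.492  -0.3498  0.0478] jaw84.3 F [ 0.3 -0.6 -1.4] M [-0.01  0.   -0.04] w0.0229 q6 -2.21
```

>>> step_arm:
  increments:
    - {"grip": 0, "delta_pos": [0, 0, -0.001], "twist": 0}
    - {"grip": 0, "delta_pos": [0, 0, -0.001], "twist": 0}
    - {"grip": 0, "delta_pos": [0, 0, 0], "twist": 0}

```text
clock: 17.98
position: [0.4915, -0.3496, 0.045]
ee_rot: [0.706, 0.035, 0.706, -0.035]
contact_force: [-0.4, -0.3, -0.4]
width: 0.0236
```

>>> step_arm:
  increments:
    - {"grip": 0, "delta_pos": [0, 0, -0.001], "twist": 0}
    - {"grip": 0, "delta_pos": [0, 0, 0], "twist": 0}

```text
clock: 18.15
position: [0.4915, -0.3496, 0.045]
ee_rot: [0.706, 0.035, 0.706, -0.035]
contact_force: [-1.1, 1.6, 6.3]
width: 0.0233
```

The stick is on the tray floor: same height and force as when it was picked up. I release it and rise.

>>> step_arm:
  force: 20
  increments:
    - {"grip": 0.35, "delta_pos": [0, 0, 0], "twist": 0}
    - {"grip": 0.5, "delta_pos": [0, 0, 0], "twist": 0}
    - {"grip": 1, "delta_pos": [0, 0, 0], "twist": 0}
    - {"grip": 1, "delta_pos": [0, 0, 0], "twist": 0}
    - {"grip": 1, "delta_pos": [0, 0, 0], "twist": 0}
    - {"grip": 1, "delta_pos": [0, 0, 0], "twist": 0}
    - {"grip": 1, "delta_pos": [0, 0, 0], "twist": 0}
    - {"grip": 1, "delta_pos": [0, 0, 0], "twist": 0}

```text
clock: 18.82
position: [0.4915, -0.3495, 0.0438]
ee_rot: [0.706, 0.035, 0.706, -0.035]
contact_force: [0.1, 1.0, -0.1]
width: 0.0854
```

>>> step_arm:
  increments:
    - {"grip": 1, "delta_pos": [0, 0, 0.015], "twist": 0}
    - {"grip": 1, "delta_pos": [0, 0, 0.03], "twist": 0}
    - {"grip": 1, "delta_pos": [0, 0, 0.035], "twist": 0}
    - {"grip": 1, "delta_pos": [0, 0, 0.035], "twist": 0}
    - {"grip": 1, "delta_pos": [0, 0, 0.035], "twist": 0}
    - {"grip": 1, "delta_pos": [0, 0, 0.035], "twist": 0}
    - {"grip": 1, "delta_pos": [0, 0, 0], "twist": 0}
    - {"grip": 1, "delta_pos": [0, 0, 0], "twist": 0}

```text
clock: 19.48
position: [0.4926, -0.3503, 0.2316]
ee_rot: [0.708, 0.034, 0.705, -0.036]
contact_force: [1.1, 0.8, 0.9]
width: 0.0857
```

```bash
python3 - <<'E'
from h import *
d=wshot('w12');im=cv2.cvtColor(cv2.imread('pics/w12.png'),cv2.COLOR_BGR2HSV)
m=((im[:,:,1]>110)&(im[:,:,0]<22)).astype(np.uint8);m[:, :250]=0;m[:,325:]=0;m[:80]=0;m[285:]=0
ys=np.where(m.sum(1)>8)[0];print(ys.min(),ys.max())
for v in(ys.min()+4,(ys.min()+ys.max())//2,ys.max()-4):
    x=np.where(m[v])[0]; print(v,x.min(),x.max(),[wcast(d,[[u,v]],z).round(4)[0][:2] for u in(x.min(),x.max()) for z in(.025,.081)])
b=wcast(d,[[280,ys.min()],[280,ys.max()+1]],.025);print('bar',b,b.mean(0),np.linalg.norm(b[0]-b[1]))
shot('scene','s12');t=shot('top','t12')
a,b=load('t0')['img'].astype(int),t['img'].astype(int)
D=(abs(a-b).max(2)>45).astype(np.uint8);n,l,s,c=cv2.connectedComponentsWithStats(D)
for i in range(1,n):
    if s[i][4]>12: print(s[i],c[i].round())
E
```

```text
t19.48 p [ 0.4926 -0.3503  0.2316] jaw84.3 F [1.1 0.8 0.9] M [ 0.03 -0.01 -0.01] w0.0857 q6 -2.21
102 257
106 269 289 [array([ 0.408 , -0.3515]), array([ 0.4106, -0.35  ]), array([ 0.4101, -0.3305]), array([ 0.4124, -0.3324])]
179 267 291 [array([ 0.4864, -0.3617]), array([ 0.4764, -0.3586]), array([ 0.4889, -0.3357]), array([ 0.4786, -0.3368])]
253 269 288 [array([ 0.5733, -0.3687]), array([ 0.5494, -0.3645]), array([ 0.5754, -0.3467]), array([ 0.5512, -0.346 ])]
bar [[ 0.40488887 -0.33949753  0.025     ]
 [ 0.58088418 -0.35657825  0.025     ]] [ 0.49288653 -0.34803789  0.025     ] 0.17682222059036173
[ 202  160  288  260 9272] [359. 284.]
[257 180  26  18 349] [270. 189.]
[210 193  15  10 141] [217. 198.]
[205 197   4   8  13] [206. 199.]
[405 216  13   7  53] [410. 220.]
[  30  292  248  128 8014] [138. 364.]
[  0 296  29  49 633] [ 12. 313.]
[ 239  333   78   87 2394] [277. 370.]
[ 15 336   9   7  27] [ 19. 339.]
[305 358   5  12  25] [307. 364.]
[227 360  10  10  18] [231. 365.]
[ 46 370  32  14 196] [ 58. 379.]
[   7  382  100   38 2197] [ 54. 400.]
[299 384   7  10  19] [302. 388.]
[  0 388   6  11  34] [  3. 393.]
[108 407  11  13  63] [112. 415.]
```

```bash
python3 -c "
from rig import manip
print(manip.sign_off())"
```

```text
the job is handed in; nothing more can be done
None
```

The sled lies flat in the pocket and the wooden push stick stands upright in its tray again. I handed the job in at about 19.5 s.

**What I did:**
- Pressed the sled flush to the fence with the stick's side; it stalled at 10 N.
- Fed it along the fence with the stick's flat end, pushing with 2–4 N.
- Set the stick back in its tray and raised the open gripper clear.

**Last checks:**
- **Sled:** Triangulating its screws from two wrist views put the top at z ≈ 31 mm front and rear. The centre was at about (103, 11) mm on the board. That agrees with the sled lying flat in the pocket.
- **Stick:** It was measured within about 2 mm of where it started, at the same angle.
- **Bystanders:** The before/after top view shows no change at the mug, jar, box or pencil pot. The arm hid the area around the tray, tape roll and decoy sticks, so that comparison says nothing about them. I did not check them separately, but the stick passed well above them.
- **Disagreement:** The fence came out about 2 mm off in y between touch and the camera calibration, so I aimed by touch.

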